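# Bundle primed channel sections, flanges interlocked, under the tray's keeper

### The arm

A 6-joint arm with a two-finger parallel gripper is mounted at the origin on the work surface. World frame = base frame: x ahead of the robot, y to its left, z up, the work surface at z = 0. Lengths are in m, angles in degrees, forces in N, time in s.
With the tool pointing down it reaches from about 0.375 to 0.75 m from the base axis. Payload 9 kg.
Tool frame: the origin (TCP) lies midway between the tips of the shut fingers; the grasp point (between the pads) lies 19 mm behind it (r.grip_point_offset is the distance from the TCP to the grasp point, in m); z points along the fingers, y is the line along which they close (so a half turn about z gives the same grasp; the last joint's range is limited). The gripper opens to 85 mm and grips with 20 to 120 N. Pads are 22 mm wide; open, the fingers measure 114 mm over their backs; the gripper's body (76 mm by 85 mm) begins 54 mm behind the grasp point. The pads swing forward as they close: fully open they stand 13 mm farther back than shut.
Start: joints at [-85.354, 5.964, 5.575, 89.605, 0, 77.527], TCP at [0.177, -0.573, 0.195] pointing down, gripper open.
Joint ranges: [-171.21, 171.21], [-48.23, 106.86], [-62.78, 66.21], [-105.2, 120.99], [-86.42, 89.51], [-180, 180]. Speed limits (degrees/s): [127.2, 127.2, 147.25, 180, 180, 180].

### API

Orientations are given as [roll, pitch, yaw] about the fixed x, y, z axes, in that order (R = Rz(yaw) Ry(pitch) Rx(roll)).
In Python, from rig import r, vision gives the robot as it stands. The module is installed in compiled form; this text tells all that it offers.
- The arm moves only by the tool carry_out, never from a script. Its argument "plan" is a list of rows, each a list of 3 entries, a list of its own where there are three numbers: the closure in counts, from 0 (fully open) to 255 (shut), then the shift along the tool's x, y, z in mm, then the turn about the tool's z in rad. A call has 1 to 8 rows; each row is the pose to reach, as a shift and turn from the pose commanded when the call began, along the tool's axes at that moment; what a row does not reach only later rows make up. A row lasts 1/12 s, in which the tool goes at most 41.7 mm and 7.16 degrees, less where a joint would pass 70% of its speed; a pose out of reach is approached as far as the arm can. A call with a gripper value outside its range is refused whole. The fingers move at their own pace and stop on an object; the grip force is fixed at half the most. Time passes only in rows, so rows that repeat a pose let the fingers close. It gives the time, the measured TCP pose, the force, the opening and the grip force at its end, in the units of the state.
- r.get_obs(): the state, without advancing time (a new reading comes with each control period).
- vision.grab_frame(name): name is "scene" or "top" or "wrist"; returns (picture, depth): 480x640x3 uint8, red, green, blue; 480x640 float32, m along the optical axis (not along the pixel's ray), 0 where there is no reading.
- vision.get_calibration(name): a dict with "fx", "fy", "cx", "cy" (pixels), "R" (3x3) and "t" (3): a world point X has camera coordinates R X + t. Camera axes: x right, y down, z forward; pixel columns grow to the right and rows downward; lengths in m; the calibration is good to about 2 mm. The wrist camera is an equidistant fisheye: a pixel r from the principal point sees the ray r / f radians off the axis. A picture is of the moment at which its call begins: read the wrist's pose just before it. get_calibration takes no time and is no camera call; for the wrist camera it gives the pose at the moment of the call.
- r.close_job(): hands the job in; it is judged then, once.
The state is a dict: "time": time; "joints": joint angles; "dq": joint speeds; "effort": joint torques, N m; "position": TCP position; "orientation": TCP orientation; "ft_force": force on the tool from outside, world axes, zero at the start; "torque": the same for the moment, N m; "finger_gap": finger opening in m; "grip_force": force on a finger pad.
Only numpy, scipy, OpenCV 4.12 (cv2) and the standard library are available. Lean on these libraries where they do the work, as an engineer would, in place of code of your own. Each camera call takes 0.05 s, during which the arm holds its last target. There are 200 camera calls.

### The job

Pack the three primed channel sections in the plywood tray: first lay the two open-up ones in its two lanes, one in each, flat and centred along the lane, then set the open-down one over the middle so that one of its flanges hangs fully down in the trough of each of the other two, its ends about level with theirs. Then swing the tray's steel keeper arm over the bundle as far as its stop. Leave the L-shaped angle and everything else on the bench where it is.

Things in the scene. Friction and masses are not known exactly. Their poses are not given: they have to be found in the camera images.
- tray: Fixed plywood tray. Origin: underside, midway between and half-way along its lanes; z up. Board 18 mm thick, x -96 to 96, y -95 to 135 mm. Two lanes along y, 72 wide, 160 long, centred on x = -46 and +46, floor at z = 18; between (20 wide) and outside them (14 wide) cleats only 5 mm high, ends open. A steel post, 22 mm thick, at x = 0, y = 115 carries the keeper
- up_a_mid (a point): Channel of pale yellow-green primed metal, 64 mm wide, 150 long, 44 high, walls 4 thick, about 0.23 kg, lying open side up (web below, two flanges standing up, trough 56 wide between). Point: middle of its outline, 22 mm above its underside; x across, y along its length, z up
- up_b_mid (a point): Channel of pale yellow-green primed metal, 64 mm wide, 150 long, 44 high, walls 4 thick, about 0.23 kg, lying open side up (web below, two flanges standing up, trough 56 wide between). Point: middle of its outline, 22 mm above its underside; x across, y along its length, z up. Same as the other open-up channel; either may go in either lane
- down_mid (a point): Channel of pale yellow-green primed metal, 64 mm wide, 150 long, 44 high, walls 4 thick, about 0.23 kg, lying open side down (web on top, flanges down, 56 clear between). Point: middle of its outline, 22 mm above its underside; x across, y along its length, z up. Interlocked, its flange edges stand on the others' webs: underside 4 mm above the lanes' floor
- keeper (a joint): Swing (rad) of the tray's flat steel keeper arm about its vertical post: 0 = at its stop, pointing to the tray's -y over the bundle (6 mm above it); grows anticlockwise from above, at 1.57 it points to the tray's +x. Starts at 1.5 to 2.2, most 2.4; stays where left (about 1 N at the knob). Arm 24 wide, 8 thick, top 80 mm above the tray's underside, end 99 mm from the pivot
- keeper_knob (a point): Centre of the upright black knob on the keeper arm: a cylinder 16 mm in diameter, 34 mm tall (this point is half-way up, 97 mm above the tray's underside), 85 mm from the pivot axis
- angle: bystander: an L-shaped angle section, same primed metal and 150 mm long like the channels but with a single upright flange (50 mm wide base, 40 mm high); not part of the bundle. Origin under the middle of its base, y along its length
- bucking_bar: bystander: plain steel block 35 x 90 x 28 mm, origin centre of its underside
- hammer: bystander: hammer lying flat
- cup: bystander: metal cup, 72 mm across, 85 mm tall, origin centre of its underside
- can: bystander: plain steel can 60 mm across, 110 mm tall, origin centre of its underside
- drill: bystander: pistol-shaped air drill lying on its side, about 160 x 150 x 40 mm, origin under its barrel
- screwdriver: bystander: screwdriver lying flat
- wood_block: bystander: wooden block 60 x 90 x 30 mm, origin centre of its underside
There are look-alikes about, which are no part of the job. Leave any pink look-alike of the part that bears down_mid alone. Leave any black look-alike of the part that bears up_b_mid alone.

How it is judged:
By the outcome, as a careful person would: the job done as asked, in the order asked, and still so for the second after the job is handed in, with the robot touching nothing.
It also fails if it takes over 72 s, if anything falls off the work surface, if the arm or the gripper's body presses on something with over 40 N, if the wrist force passes 120 N, or if a joint passes its speed limit or range.

## Working session

There is one attempt and no reset: what is moved stays moved. The work goes in short steps, Python scripts to look and compute and a tool call to move; the robot and the scene stay as the last step left them, time stands still between calls to the robot, and variables do not carry over. Pictures are saved under pics/ and viewed, at most 10 in all, crops included, and the job is handed in when it is done.

Besides the shell and the picture viewer there is one more tool, called after "Call:" as name([rows], argument=value, ...), one row to a line, values as JSON. carry_out: Moves the arm, as the interface text tells. Its arguments: {"type":"object","properties":{"plan":{"type":"array","items":{"type":"array"}}},"required":["plan"]}

```bash
mkdir -p pics; cat > h.py <<'E'
import numpy as np,cv2
from rig import r,vision
def save(n,img): cv2.imwrite('pics/'+n,cv2.cvtColor(img,cv2.COLOR_RGB2BGR))
def world(cal,d):
    v,u=np.mgrid[0:480,0:640]
    P=np.stack([(u-cal['cx'])/cal['fx']*d,(v-cal['cy'])/cal['fy']*d,d],-1)
    return (P-cal['t'])@cal['R']
E
python3 - <<'E'
from h import *
for n in('top','scene'):
    i,d=vision.grab_frame(n); c=vision.get_calibration(n); save(n+'0.png',i); np.savez(n+'0.npz',i=i,W=world(c,d),d=d); print(n,c)
o=r.get_obs(); print(o)
E
```

```text
top {'fx': 537.4787629242836, 'fy': 537.4787629242836, 'cx': 314.25191182290837, 'cy': 248.58812225146264, 'R': array([[ 0.00941456, -0.99975643,  0.01996114],
       [-0.99575861, -0.01120021, -0.09132004],
       [ 0.09152136, -0.01901674, -0.99562152]]), 't': array([-0.01321923,  0.51561839,  1.56173338])}
scene {'fx': 540.1838386139073, 'fy': 540.1838386139073, 'cx': 326.52076796341635, 'cy': 226.09299976251387, 'R': array([[-0.7234479 ,  0.69033508, -0.00778506],
       [ 0.53810007,  0.55677438, -0.63281166],
       [-0.43251757, -0.46199541, -0.77426662]]), 't': array([ 0.37998555, -0.21160735,  1.53988015])}
{'time': 0.1, 'joints': array([-8.53532964e+01,  5.99634016e+00,  5.53369314e+00,  8.96032043e+01,
        3.61060183e-04,  7.75271875e+01]), 'dq': array([-0.00514356, -0.04314661,  0.05577416, -0.11325399, -0.0312682 ,
        0.03072438]), 'effort': array([ 7.53941102e-03, -5.58207929e+01,  5.04718351e+01,  1.28395835e-02,
       -9.60812213e-05, -4.52210429e-06]), 'position': array([ 0.17660952, -0.57309089,  0.19470933]), 'orientation': array([-1.79935781e+02, -1.45748697e-02,  1.71195077e+01]), 'ft_force': array([-0.6529523 , -1.00444072,  0.03211697]), 'torque': array([ 0.03152449, -0.02535435,  0.0019481 ]), 'grip_force': 0.0, 'finger_gap': 0.08515607764589957}
```

View pics/top0.png

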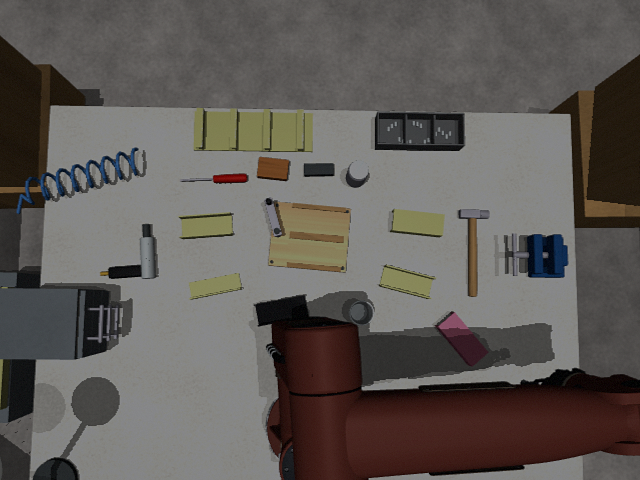

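View pics/scene0.png

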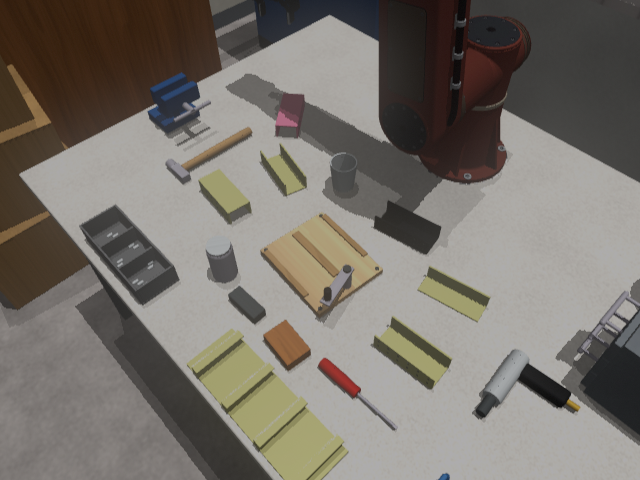

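```bash
python3 - <<'E'
from h import *
T=np.load('top0.npz');S=np.load('scene0.npz')
def crop(I,x,y,w=80,h=60): return cv2.resize(I[y-h//2:y+h//2,x-w//2:x+w//2],(400,300),interpolation=cv2.INTER_CUBIC)
a=np.vstack([np.hstack([crop(T['i'],206,225),crop(T['i'],216,286)]),np.hstack([crop(T['i'],418,222),crop(T['i'],407,281)])])
b=np.vstack([np.hstack([crop(S['i'],412,352,100,76),crop(S['i'],453,295,100,76)]),np.hstack([crop(S['i'],225,195,100,76),crop(S['i'],283,170,100,76)])])
save('c1.png',a);save('c2.png',b)
# yellow blobs
hsv=cv2.cvtColor(T['i'],cv2.COLOR_RGB2HSV)
m=cv2.inRange(hsv,(25,70,60),(35,255,255))
n,l,s,c=cv2.connectedComponentsWithStats(m)
for k in range(1,n):
    if s[k,4]>300:
        P=T['W'][l==k]; P=P[P[:,2]>0.0]
        print(c[k],s[k,4],P.mean(0).round(3),np.percentile(P[:,2],[5,30,50,70,95]).round(3),cv2.minAreaRect((P[:,:2]*1000).astype(np.float32)))
E
```

```text
[215.57011796 130.23853211] 1526 [0.869 0.292 0.023] [0.001 0.005 0.008 0.03  0.039] ((644.1159057617188, 209.26766967773438), (643.7593994140625, 157.02122497558594), 20.65618896484375)
[274.20465285 131.20574337] 2751 [0.871 0.116 0.015] [0.001 0.005 0.007 0.009 0.037] ((652.66552734375, 115.5395278930664), (226.37550354003906, 563.964599609375), 89.96365356445312)
[417.66757741 222.1284153 ] 1098 [ 0.594 -0.309  0.05 ] [0.037 0.041 0.043 0.045 0.049] ((528.03662109375, -165.7960205078125), (127.30191802978516, 473.6737060546875), 24.888334274291992)
[206.52497343 226.07120085] 941 [0.579 0.311 0.019] [0.001 0.003 0.005 0.007 0.044] ((519.1400146484375, 188.24542236328125), (427.7237548828125, 124.44934844970703), 64.4023666381836)
[311.4296875  242.36979167] 384 [0.533 0.001 0.03 ] [0.012 0.015 0.017 0.019 0.023] ((507.33087158203125, -11.95745849609375), (201.0616455078125, 197.5150146484375), 30.438617706298828)
[308.16901408 257.32193159] 497 [0.49  0.01  0.024] [0.011 0.016 0.017 0.019 0.024] ((493.1812744140625, 9.57281494140625), (172.42730712890625, 177.88194274902344), 39.686309814453125)
[406.00188147 281.48165569] 1063 [ 0.422 -0.279  0.019] [0.001 0.003 0.005 0.008 0.045] ((420.2180480957031, -168.7350616455078), (95.93428802490234, 382.81646728515625), 0.4875395894050598)
[214.6638756  285.70334928] 836 [0.404 0.283 0.013] [0.001 0.003 0.005 0.007 0.04 ] ((405.72210693359375, 191.7589569091797), (73.73771667480469, 338.2490539550781), 0.599208414554596)
```

View pics/c1.png

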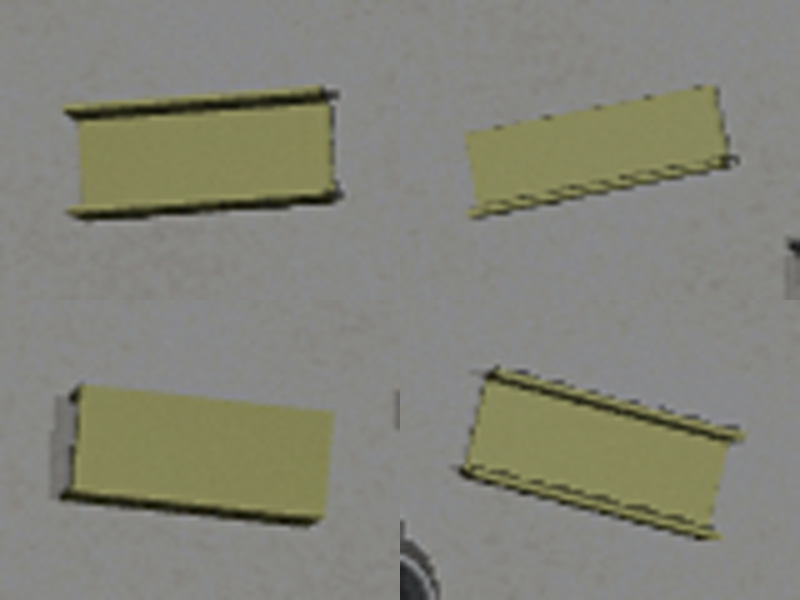

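View pics/c2.png

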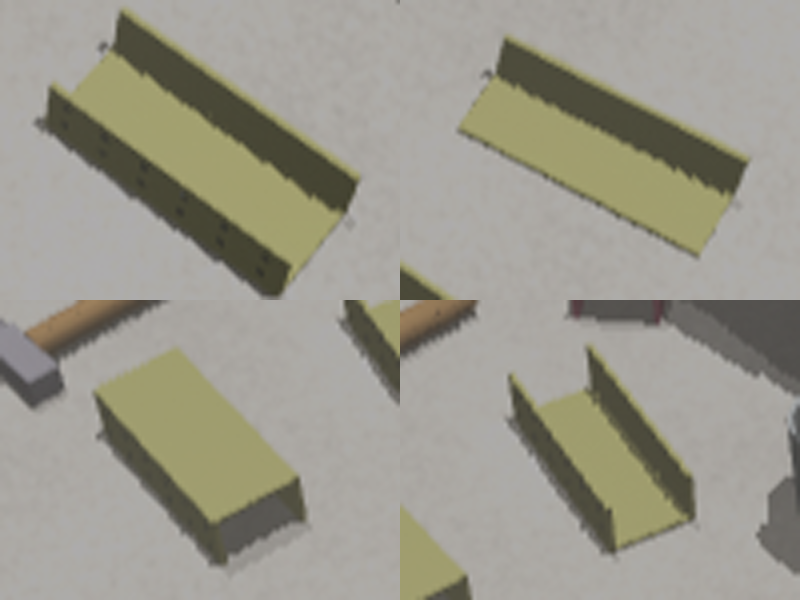

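```bash
python3 - <<'E'
from h import *
T=np.load('top0.npz');W=T['W'];I=T['i']
hsv=cv2.cvtColor(I,cv2.COLOR_RGB2HSV)
c=vision.get_calibration('top');C=-c['R'].T@c['t'];print('cam',C.round(3))
v,u=np.mgrid[0:480,0:640]
ray=np.stack([(u-c['cx'])/c['fx'],(v-c['cy'])/c['fy'],np.ones_like(u,float)],-1)@c['R']
def at(z): return C+ray*((z-C[2])/ray[...,2])[...,None]
yel=cv2.inRange(hsv,(22,50,20),(38,255,255))>0
def box(cx,cy,w,h,z0,z1,z,mask=None):
    m=np.zeros(u.shape,bool);m[cy-h:cy+h,cx-w:cx+w]=1
    m&=(W[...,2]>z0)&(W[...,2]<z1)
    if mask is not None:m&=mask
    P=(at(z)[m][:,:2]*1000).astype(np.float32)
    b=cv2.minAreaRect(P);return m.sum(),[np.round(x,1) for x in b],P.mean(0).round(1)
for n,a in dict(upa=(206,225,32,18),upb=(407,281,32,22),down=(418,222,32,20)).items():
    if n!='down': print(n,'web',box(*a,-.002,.012,.004,yel))
    print(n,'top',box(*a,.03,.055,.044,yel))
wood=(cv2.inRange(hsv,(10,40,60),(30,255,255))>0)
print('board',box(309,237,48,42,.008,.022,.018))
m=np.zeros(u.shape,bool);m[190:245,250:300]=1
for lo,hi in((.06,.09),(.09,.13)):
    q=m&(W[...,2]>lo)&(W[...,2]<hi);print(lo,q.sum(),W[q].mean(0).round(3),np.argwhere(q)[:,::-1].mean(0))
save('c3.png',cv2.resize(I[190:280,255:365],(770,600)[:2] if 0 else (733,600),interpolation=cv2.INTER_CUBIC))
E
```

```text
cam [0.371 0.022 1.602]
upa web (np.int64(829), [array([580.3, 313.5]), array([ 62.8, 149.5]), np.float64(5.2)], array([583.8, 313.3], dtype=float32))
upa top (np.int64(202), [array([579.8, 312.4]), array([ 66. , 151.2]), np.float64(5.0)], array([580.3, 311.2], dtype=float32))
upb web (np.int64(841), [array([ 420.1, -281.4]), array([150.9,  61.1]), np.float64(75.8)], array([ 422.7, -282.2], dtype=float32))
upb top (np.int64(177), [array([ 420.9, -282.1]), array([149.8,  64.9]), np.float64(76.0)], array([ 421.8, -280.6], dtype=float32))
down top (np.int64(1119), [array([ 595.2, -311.8]), array([150.1,  65.9]), np.float64(84.3)], array([ 595.4, -311.6], dtype=float32))
board (np.int64(3931), [array([554.2,  12.5]), array([245.1, 268.2]), np.float64(0.8)], array([551.6,   4.4], dtype=float32))
0.06 291 [0.597 0.111 0.08 ] [273.13402062 218.03780069]
0.09 35 [0.634 0.122 0.108] [269.05714286 203.28571429]
```

View pics/c3.png

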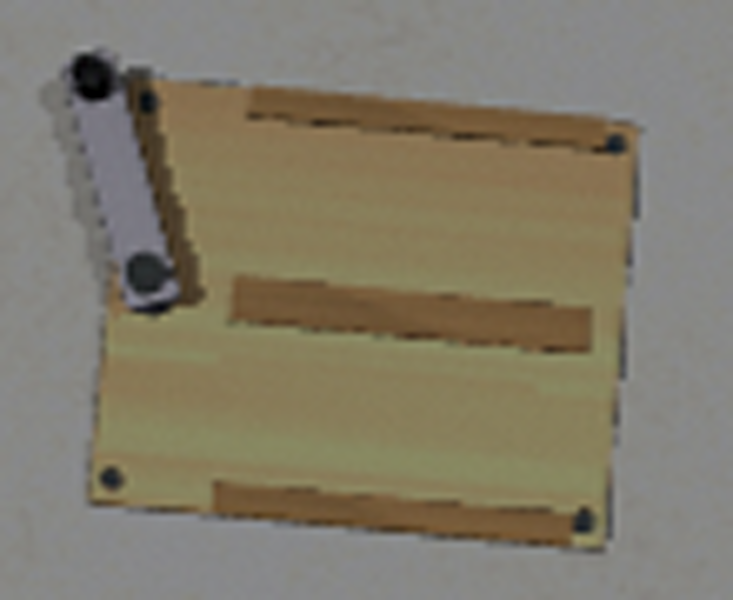

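```bash
python3 - <<'E'
from h import *
c=vision.get_calibration('top');C=-c['R'].T@c['t']
def p(x,y,z):
    u=255+(x+.5)/6.664-.5;v=190+(y+.5)/6.667-.5
    d=np.array([(u-c['cx'])/c['fx'],(v-c['cy'])/c['fy'],1])@c['R'];return ((C+d*(z-C[2])/d[2])[:2]*1000)
mid=[p(*q,.023) for q in((233,276),(592,309),(590,353),(228,320))]
o=np.mean(mid,0);print('mid',np.round(mid,1),o)
br=np.array([p(637,123,.018),p(605,550,.018),p(90,503,.018)]);print(br.round(1))
for a,b in((mid[1],mid[0]),(mid[2],mid[3]),(br[1],br[2])):
    d=b-a;print('yaw',np.degrees(np.arctan2(-d[0],d[1])))
d=br[0]-br[1];print('yaw',np.degrees(np.arctan2(d[1],d[0])),np.hypot(*d),np.hypot(*(br[2]-br[1])))
cen=(br[0]+br[2])/2
for y in(-4.5,-5,-5.5):
    t=np.radians(y);R=np.array([[np.cos(t),-np.sin(t)],[np.sin(t),np.cos(t)]]);print(y,cen-R@[0,20])
post=p(150,270,.085);knob=p(92,75,.114);print(post,knob,knob-post,np.hypot(*(knob-post)))
E
```

```text
mid [[567.3  65.7]
 [554.4 -93.9]
 [534.8 -93.1]
 [547.6  67.6]] [551.02335889 -13.42045428]
[[ 639.1 -114.1]
 [ 447.7 -100.5]
 [ 466.1  127.6]]
yaw -4.607956525513428
yaw -4.572678367968283
yaw -4.614816338378536
yaw -4.054337613889314 191.85819948728937 228.8846522936012
-4.5 [551.00299811 -13.15760503]
-5 [550.82906517 -13.14315232]
-5.5 [550.65526497 -13.12718233]
[561.71520759  99.35956158] [640.23733794 123.51440452] [78.52213035 24.15484294] 82.1534015837682
```

Call:
carry_out([
  [0,[319,-207,60],-1.026],
  [0,[319,-207,60],-1.026],
  [0,[319,-207,60],-1.026],
  [0,[319,-207,60],-1.026],
  [0,[319,-207,60],-1.026],
  [0,[319,-207,60],-1.026],
  [0,[319,-207,60],-1.026],
  [0,[319,-207,60],-1.026],
])

```text
time: 0.77
position: [0.3886, -0.319, 0.143]
orientation: [-180.0, 0.0, 74.8]
ft_force: [0.4, 0.0, 0.0]
finger_gap: 0.0856
grip_force: 0.0
```

```bash
cat >> h.py <<'E'
def go(x,y,z,yaw):
    o=r.get_obs();R=cv2.Rodrigues(np.zeros(3))[0]
    from scipy.spatial.transform import Rotation as Q
    R=Q.from_euler('xyz',o['orientation'],degrees=True).as_matrix()
    d=R.T@(np.array([x,y,z])-o['position']*1000)
    t=(-(yaw-o['orientation'][2])+180)%360-180
    print('t',round(o['time'],2),'pos',(o['position']*1000).round(1),o['orientation'].round(1),'shift',d.round(1),'turn',round(np.radians(t),3),'f',o['ft_force'].round(1),'gap',round(o['finger_gap'],3),o['grip_force'])
E
python3 -c "
from h import *
go(421,-281.5,6,75.9)"
```

```text
t 0.77 pos [ 388.6 -319.   143. ] [-180.     0.    74.8] shift [ 44.7  21.4 137. ] turn -0.02 f [0.4 0.  0. ] gap 0.086 0.0
```

Call:
carry_out([
  [0,[45,21,60],-0.02],
  [0,[45,21,60],-0.02],
  [0,[45,21,60],-0.02],
  [0,[45,21,60],-0.02],
])

```text
time: 1.1
position: [0.4196, -0.2811, 0.0816]
orientation: [-179.8, -0.1, 75.7]
ft_force: [0.2, -0.1, 0.1]
finger_gap: 0.0855
grip_force: 0.0
```

```bash
python3 -c "
from h import *
go(421,-281.5,6,75.9)
i,d=vision.grab_frame('wrist');save('w1.png',i)
go(421,-281.5,6,75.9)"
```

```text
t 1.1 pos [ 419.6 -281.1   81.6] [-1.798e+02 -1.000e-01  7.570e+01] shift [-0.2  1.6 75.6] turn -0.004 f [ 0.2 -0.1  0.1] gap 0.085 0.0
t 1.15 pos [ 419.9 -282.8   83.3] [-180.    -0.    75.6] shift [ 1.5  0.8 77.3] turn -0.005 f [ 0.2 -0.8  0.4] gap 0.085 0.0
```

View pics/w1.png

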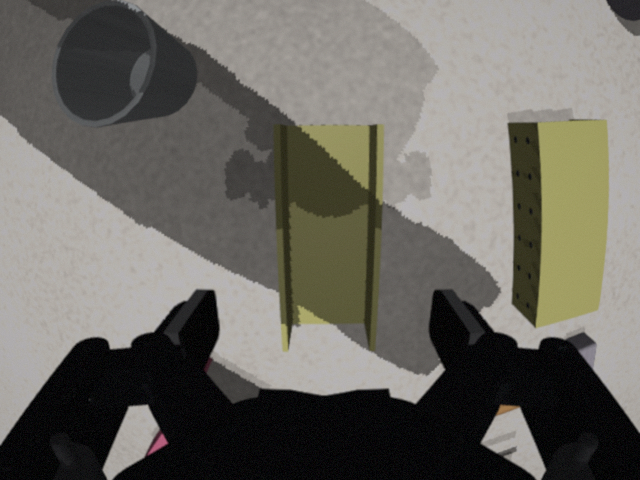

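The wrist view shows the channel centred between the fingers (flanges at columns 275 and 383, fingers at 215 and 435) and parallel to them. Descend and grip.

Call:
carry_out([
  [0,[1,1,42],0],
  [0,[1,1,77],0],
  [0,[1,1,77],0],
  [255,[1,1,77],0],
  [255,[1,1,77],0],
  [255,[1,1,77],0],
  [255,[1,1,77],0],
  [255,[1,1,77],0],
])

```text
time: 1.82
position: [0.4222, -0.2835, 0.0083]
orientation: [179.9, 0.1, 75.6]
ft_force: [-0.1, 0.1, -0.2]
finger_gap: 0.0257
grip_force: 0.0
```

```bash
python3 -c "
from h import *
go(505.1,-9.7,110,85.5)"
```

```text
t 1.82 pos [ 422.2 -283.5    8.3] [1.799e+02 1.000e-01 7.560e+01] shift [ 285.7   12.2 -102.2] turn -0.174 f [-0.1  0.1 -0.2] gap 0.026 0.0
```

```bash
python3 -c "
from h import *
i,d=vision.grab_frame('wrist');j,d=vision.grab_frame('scene')
save('w2.png',np.hstack([cv2.resize(i,(400,300)),cv2.resize(j[100:280,200:440],(400,300))]))
go(505.1,-9.7,110,85.5)"
```

```text
t 1.92 pos [ 421.8 -283.     7.4] [179.9   0.   75.6] shift [ 285.3   12.6 -102.8] turn -0.173 f [ 0.4 -0.   0. ] gap 0.01 0.0
```

View pics/w2.png

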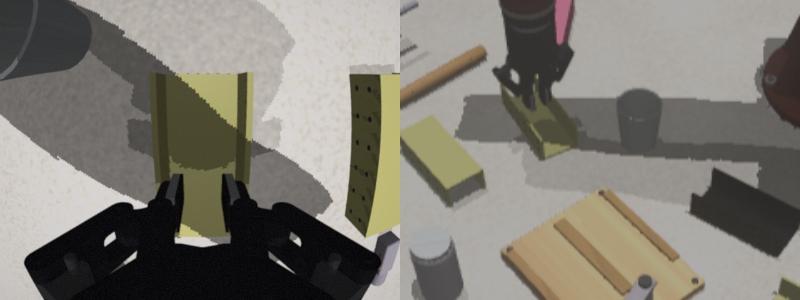

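The fingers closed before they were all the way down and are now inside the trough, without contact. Lift, reopen, and redo it with a settle.

Call:
carry_out([
  [255,[0,0,-70],0],
  [255,[0,0,-70],0],
  [255,[0,0,-70],0],
  [0,[0,0,-70],0],
  [0,[0,0,-70],0],
  [0,[0,0,-70],0],
  [0,[0,0,-70],0],
  [0,[0,0,-70],0],
])

```text
time: 2.58
position: [0.4209, -0.2819, 0.0754]
orientation: [-179.9, -0.0, 75.6]
ft_force: [0.1, 0.1, -0.5]
finger_gap: 0.0606
grip_force: 0.0
```

Call:
carry_out([
  [0,[0,0,0],0],
  [0,[0,0,0],0],
  [0,[0,0,0],0],
])

```text
time: 2.83
position: [0.4213, -0.2823, 0.0763]
orientation: [-180.0, -0.0, 75.6]
ft_force: [0.1, -0.0, -0.0]
finger_gap: 0.0856
grip_force: 0.0
```

```bash
python3 -c "
from h import *
go(421,-281.5,6,75.9)"
```

```text
t 2.83 pos [ 421.3 -282.3   76.3] [-180.    -0.    75.6] shift [ 0.7 -0.5 70.3] turn -0.006 f [ 0.1 -0.  -0. ] gap 0.086 0.0
```

Call:
carry_out([
  [0,[0,0,35],0],
  [0,[0,0,70],0],
  [0,[0,0,70],0],
  [0,[0,0,70],0],
  [0,[0,0,70],0],
])

```text
time: 3.25
position: [0.4218, -0.283, 0.0081]
orientation: [179.9, 0.0, 75.6]
ft_force: [-0.1, -0.3, 0.5]
finger_gap: 0.0853
grip_force: 0.0
```

Call:
carry_out([
  [255,[0,0,0],0],
  [255,[0,0,0],0],
  [255,[0,0,0],0],
  [255,[0,0,0],0],
  [255,[0,0,0],0],
])

```text
time: 3.67
position: [0.4216, -0.2827, 0.007]
orientation: [180.0, 0.0, 75.6]
ft_force: [-0.6, 0.4, 0.4]
finger_gap: 0.0256
grip_force: 0.0
```

```bash
python3 -c "
from h import *
go(505.1,-9.7,95,85.5)"
```

```text
t 3.67 pos [ 421.6 -282.7    7. ] [180.    0.   75.6] shift [285.2  12.8 -88.1] turn -0.173 f [-0.6  0.4  0.4] gap 0.026 0.0
```

```bash
python3 - <<'E'
from h import *
i,d=vision.grab_frame('wrist');j,ds=vision.grab_frame('scene');k,dt=vision.grab_frame('top')
save('w3.png',np.vstack([np.hstack([cv2.resize(i,(400,300)),cv2.resize(k[240:324,350:462],(400,300),interpolation=cv2.INTER_CUBIC)]),cv2.resize(j[110:230,210:370],(800,600))[150:450]]))
go(421,-281.5,6,75.9)
c=vision.get_calibration('scene');W=world(c,ds)
import cv2
hsv=cv2.cvtColor(j,cv2.COLOR_RGB2HSV);y=cv2.inRange(hsv,(22,50,20),(38,255,255))>0
m=y&(abs(W[...,0]-.42)<.1)&(abs(W[...,1]+.28)<.12)&(W[...,2]>.03)
print(W[m].mean(0),m.sum(),(W[m].min(0),W[m].max(0)))
for n,c in(('scene',vision.get_calibration('scene')),):
    p=c['R']@r.get_obs()['position']+c['t'];print(n,p[:2]/p[2]*c['fx']+[c['cx'],c['cy']])
E
```

```text
t 3.82 pos [ 421.4 -282.5    6.5] [180.    0.   75.6] shift [ 0.8 -0.6  0.5] turn -0.006 f [-1.3  0.9  0.6] gap 0.002 0.0
[ 0.42958756 -0.26896606  0.04143603] 233 (array([ 0.37376241, -0.35796262,  0.03000291]), array([ 0.47170516, -0.19902671,  0.11536353]))
scene [282.84907909 172.8161452 ]
```

View pics/w3.png

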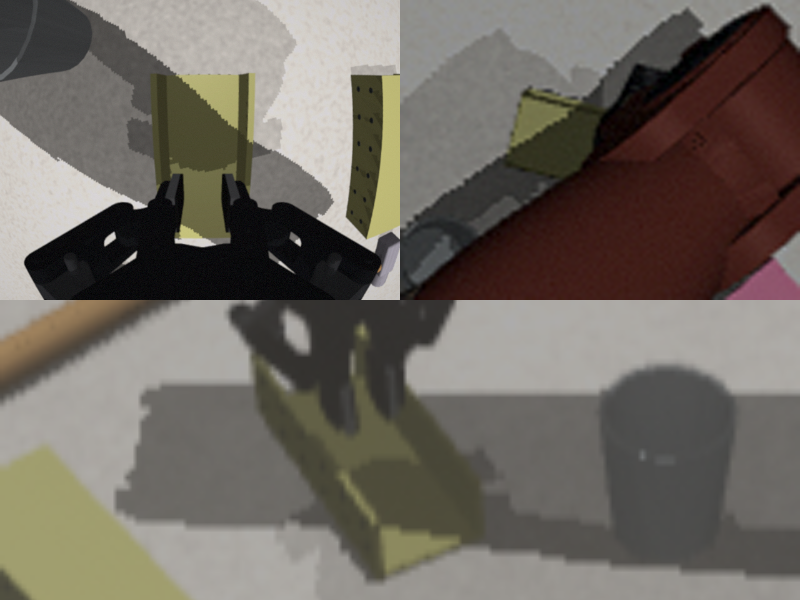

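```bash
cat >> h.py <<'E'
def wworld(c,d):
    v,u=np.mgrid[0:480,0:640].astype(float)
    x=(u-c['cx'])/c['fx'];y=(v-c['cy'])/c['fy'];t=np.hypot(x,y)+1e-9;k=np.tan(t)/t
    P=np.stack([x*k*d,y*k*d,d],-1);return (P-c['t'])@c['R']
E
python3 - <<'E'
from h import *
c=vision.get_calibration('wrist');i,d=vision.grab_frame('wrist');W=wworld(c,d)*1000
print({k:np.round(v,3) for k,v in c.items()})
go(421,-281.5,6,75.9)
for u,v in((328,160),(320,200),(320,250)):print('web',W[v,u].round(1))
y=cv2.inRange(cv2.cvtColor(i,cv2.COLOR_RGB2HSV),(22,50,20),(38,255,255))>0
y[:,:200]=0;y[:,460:]=0
print('yellow z',np.percentile(W[...,2][y],[1,5,50,90,95,98,99]).round(1))
dark=(i.max(2)<60)&(d>0)
for v in range(270,360,8):
    q=np.where(dark[v,255:400])[0]+255
    if len(q):print(v,len(q),q[0],q[-1],W[v,q[len(q)//2]].round(0),W[v,q,2].min().round(1))
E
```

```text
{'fx': np.float64(371.648), 'fy': np.float64(371.648), 'cx': np.float64(323.759), 'cy': np.float64(233.471), 'R': array([[ 0.968, -0.249,  0.001],
       [-0.24 , -0.933,  0.268],
       [-0.066, -0.26 , -0.963]]), 't': array([-0.479, -0.145,  0.15 ])}
t 3.87 pos [ 421.4 -282.4    6.5] [-180.     0.    75.6] shift [ 0.8 -0.6  0.5] turn -0.006 f [-0.  -0.3 -0.2] gap 0.0 0.0
web [ 437.2 -229.5    2.5]
web [ 428.4 -248.1    0.6]
web [ 422.  -272.7    3.3]
yellow z [ 1.2  1.7  3.  42.4 43.  48.5 78. ]
270 25 258 392 [ 395. -275.    9.] 4.9
278 34 259 392 [ 426. -271.   46.] 6.7
286 54 260 391 [ 423. -271.   54.] 7.2
294 92 260 391 [ 425. -274.   56.] 9.5
302 96 261 390 [ 424. -276.   58.] 8.9
310 97 262 389 [ 423. -271.   74.] 6.9
318 91 263 388 [ 423. -283.   58.] 8.3
326 116 263 388 [ 422. -285.   60.] 9.8
334 123 263 399 [ 424. -278.   78.] 59.9
342 139 255 399 [ 424. -281.   78.] 62.4
350 139 255 399 [ 423. -284.   79.] 2.8
358 138 255 399 [ 423. -288.   78.] 77.8
```

```bash
python3 - <<'E'
from h import *
c=vision.get_calibration('wrist');i,d=vision.grab_frame('wrist');W=wworld(c,d)*1000
for u in range(304,344,4):
    col=d[:,u]; k=np.where((col>0)&(col<.16)&(np.arange(480)>200))[0][:3]
    print(u,[(int(v),W[v,u].round(0).tolist(),i[v,u].tolist()) for v in k])
def proj(X):
    p=c['R']@(np.array(X)/1000)+c['t'];t=np.arctan2(np.hypot(p[0],p[1]),p[2]);s=t/np.hypot(p[0],p[1])*c['fx'];return (p[:2]*s+[c['cx'],c['cy']]).round(0)
o=r.get_obs();p=o['position']*1000
from scipy.spatial.transform import Rotation as Q
X=Q.from_euler('xyz',o['orientation'],degrees=True).as_matrix()[:,0]
for z in(6,20,30,40,50):print(z,proj(p+11*X+[0,0,z-p[2]]))
E
```

```text
304 [(289, [416.0, -273.0, 49.0], [76, 76, 49]), (290, [416.0, -273.0, 49.0], [34, 32, 21]), (291, [416.0, -273.0, 50.0], [9, 7, 12])]
308 [(278, [418.0, -270.0, 45.0], [79, 76, 60]), (279, [418.0, -269.0, 47.0], [64, 65, 57]), (280, [418.0, -270.0, 48.0], [60, 59, 53])]
312 [(278, [420.0, -270.0, 46.0], [69, 67, 56]), (279, [420.0, -270.0, 47.0], [52, 51, 52]), (280, [420.0, -270.0, 48.0], [49, 50, 52])]
316 [(278, [421.0, -270.0, 46.0], [69, 71, 56]), (279, [421.0, -270.0, 47.0], [53, 53, 53]), (280, [421.0, -270.0, 48.0], [50, 51, 52])]
320 [(278, [423.0, -271.0, 46.0], [62, 62, 42]), (279, [423.0, -271.0, 47.0], [34, 32, 30]), (280, [423.0, -271.0, 47.0], [26, 27, 28])]
324 [(278, [424.0, -271.0, 46.0], [55, 54, 36]), (279, [424.0, -271.0, 47.0], [22, 20, 17]), (280, [424.0, -271.0, 48.0], [8, 9, 6])]
328 [(278, [426.0, -271.0, 46.0], [62, 63, 48]), (279, [426.0, -271.0, 48.0], [42, 42, 41]), (280, [426.0, -272.0, 47.0], [36, 34, 37])]
332 [(278, [428.0, -272.0, 46.0], [67, 67, 56]), (279, [428.0, -272.0, 47.0], [53, 55, 55]), (280, [428.0, -272.0, 48.0], [49, 49, 52])]
336 [(278, [429.0, -272.0, 46.0], [68, 68, 58]), (279, [429.0, -272.0, 48.0], [51, 52, 51]), (280, [429.0, -272.0, 48.0], [50, 50, 51])]
340 [(278, [431.0, -273.0, 45.0], [87, 85, 63]), (279, [431.0, -272.0, 48.0], [77, 75, 61]), (280, [431.0, -273.0, 48.0], [68, 68, 57])]
6 [323. 249.]
20 [323. 258.]
30 [323. 266.]
40 [323. 274.]
50 [323. 284.]
```

Shut fingertips really sit at z≈46 (row 278 in the wrist image, both cameras agree) while the state says 6.5. So the tips are about 38 mm short of the stated TCP, and the fingers were just above the flanges. I'll reopen and go that much lower, watching the force.

Call:
carry_out([
  [0,[0,0,-8],0],
  [0,[0,0,-8],0],
  [0,[0,0,-8],0],
  [0,[0,0,-8],0],
  [0,[0,0,-8],0],
  [0,[0,0,-8],0],
  [0,[0,0,-8],0],
  [0,[0,0,-8],0],
])

```text
time: 4.58
position: [0.4213, -0.2824, 0.0143]
orientation: [-180.0, -0.0, 75.6]
ft_force: [-0.2, 0.3, 0.4]
finger_gap: 0.0854
grip_force: 0.0
```

Call:
carry_out([
  [0,[0,0,6],0],
  [0,[0,0,12],0],
  [0,[0,0,18],0],
  [0,[0,0,24],0],
  [0,[0,0,24],0],
])

```text
time: 5.0
position: [0.4205, -0.2815, -0.0114]
orientation: [-179.9, -0.1, 75.6]
ft_force: [-0.5, -0.1, -1.3]
finger_gap: 0.0855
grip_force: 0.0
```

```bash
python3 - <<'E'
from h import *
c=vision.get_calibration('wrist');i,d=vision.grab_frame('wrist');W=wworld(c,d)*1000
go(421,-281.5,-30,75.9)
near=(d>0)&(d<.17)&(W[...,2]<70)
near[:200]=0
for lo,hi in((180,320),(320,460)):
    m=near.copy();m[:,:lo]=0;m[:,hi:]=0
    P=W[m];print(len(P),P[np.argsort(P[:,2])[:200:40]].round(0).tolist())
    v,u=np.where(m);k=v.argmin();print(u[k],v[k],W[v[k],u[k]].round(0))
save('w4.png',i)
E
```

```text
t 5.05 pos [ 420.8 -281.7  -10.7] [-1.799e+02 -1.000e-01  7.560e+01] shift [ 0.3  0.2 19.3] turn -0.006 f [-0.3 -0.1  0.3] gap 0.086 0.0
9502 [[383.0, -232.0, -2.0], [367.0, -228.0, -2.0], [364.0, -230.0, -2.0], [381.0, -233.0, -1.0], [364.0, -227.0, -1.0]]
180 200 [ 363. -227.   -1.]
10113 [[475.0, -256.0, -2.0], [474.0, -257.0, -2.0], [483.0, -260.0, -1.0], [485.0, -262.0, -1.0], [487.0, -261.0, -1.0]]
320 200 [ 429. -244.    2.]
```

Call:
carry_out([
  [0,[0,0,6],0],
  [0,[0,0,12],0],
  [0,[0,0,18],0],
  [0,[0,0,18],0],
])

```text
time: 5.38
position: [0.4207, -0.2817, -0.0291]
orientation: [-179.9, -0.1, 75.6]
ft_force: [-1.5, 0.6, -0.4]
finger_gap: 0.0853
grip_force: 0.0
```

Call:
carry_out([
  [255,[0,0,0],0],
  [255,[0,0,0],0],
  [255,[0,0,0],0],
  [255,[0,0,0],0],
  [255,[0,0,0],0],
])

```text
time: 5.8
position: [0.4216, -0.2827, -0.0271]
orientation: [180.0, 0.0, 75.6]
ft_force: [-0.1, -0.4, 2.5]
finger_gap: 0.0633
grip_force: 66.8
```

```bash
python3 -c "
from h import *
go(505.1,-9.7,70,85.5)"
```

```text
t 5.8 pos [ 421.6 -282.7  -27.1] [180.    0.   75.6] shift [285.2  12.8 -97.3] turn -0.173 f [-0.1 -0.4  2.5] gap 0.063 66.82644724845886
```

Call:
carry_out([
  [255,[0,0,-41],0],
  [255,[0,0,-82],0],
  [255,[40,2,-97],-0.03],
  [255,[81,4,-97],-0.06],
  [255,[122,6,-97],-0.09],
  [255,[163,8,-97],-0.12],
  [255,[204,9,-97],-0.15],
  [255,[245,11,-97],-0.173],
])

```text
time: 6.47
position: [0.4931, -0.0459, 0.0694]
orientation: [180.0, 0.0, 85.5]
ft_force: [0.8, -1.2, -1.6]
finger_gap: 0.0633
grip_force: 67.8
```

Call:
carry_out([
  [255,[25,1,0],0],
  [255,[40,2,0],0],
  [255,[40,2,0],0],
  [255,[40,2,0],0],
])

```text
time: 6.8
position: [0.498, -0.0076, 0.0691]
orientation: [-180.0, 0.0, 85.6]
ft_force: [0.3, 0.3, -2.1]
finger_gap: 0.0631
grip_force: 67.8
```

```bash
python3 - <<'E'
from h import *
go(505.1,-9.7,0,85.5)
c=vision.get_calibration('wrist');i,d=vision.grab_frame('wrist');W=wworld(c,d)*1000;save('w5.png',i)
go(505.1,-9.7,0,85.5)
t=np.radians(-4.5);A=np.array([[np.cos(t),np.sin(t)],[-np.sin(t),np.cos(t)]])
y=cv2.inRange(cv2.cvtColor(i,cv2.COLOR_RGB2HSV),(22,50,20),(38,255,255))>0
m=y&(W[...,2]>115)&(W[...,2]<155)
P=(W[m][:,:2]-[551,-13.3])@A.T;print('tops, tray frame',m.sum(),np.percentile(P,[2,98],axis=0).round(1),np.percentile(W[m][:,2],[5,50,95]).round(1))
E
```

```text
t 6.8 pos [498.   -7.6  69.1] [-180.     0.    85.6] shift [-1.5  7.2 69.1] turn 0.001 f [ 0.3  0.3 -2.1] gap 0.063 67.82959342002869
t 6.85 pos [498.1  -8.4  69.2] [-180.     0.    85.5] shift [-0.7  7.1 69.2] turn 0.0 f [ 0.4 -0.  -2.2] gap 0.063 67.83001184463501
tops, tray frame 15218 [[-84.8 -25.5]
 [-21.7  74.8]] [117.5 136.3 139.6]
```

View pics/w5.png

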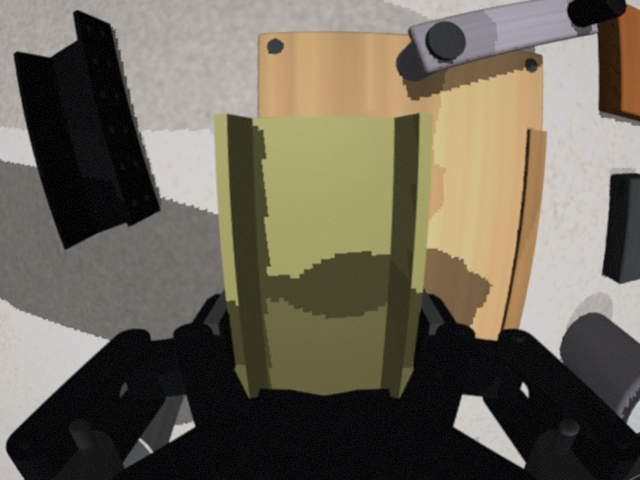

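The view shows the channel held straight, with its front end (row 115) over the tray, pointing along the lane. Offset +8 mm across, then lower.

Call:
carry_out([
  [255,[-1,8,20],0],
  [255,[-1,8,45],0],
  [255,[-1,8,60],0],
  [255,[-1,8,70],0],
  [255,[-1,8,74],0],
  [255,[-1,8,76],0],
  [255,[-1,8,77],0],
  [255,[-1,8,77],0],
])

```text
time: 7.52
position: [0.5068, -0.0103, -0.0067]
orientation: [179.9, 0.0, 85.5]
ft_force: [0.7, -0.1, -1.8]
finger_gap: 0.0631
grip_force: 67.9
```

```bash
python3 - <<'E'
from h import *
go(505.1,-9.7,-9,85.5)
c=vision.get_calibration('wrist');i,d=vision.grab_frame('wrist');W=wworld(c,d)*1000;save('w6.png',i)
go(505.1,-9.7,-9,85.5)
t=np.radians(-4.5);A=np.array([[np.cos(t),np.sin(t)],[-np.sin(t),np.cos(t)]])
T=W.copy();T[...,:2]=(W[...,:2]-[551,-13.3])@A.T
# height profile across at tray y 50..65
m=(T[...,1]>40)&(T[...,1]<65)&(d>0)
for x in range(-100,110,4):
    q=m&(T[...,0]>=x)&(T[...,0]<x+4)
    if q.sum()>3:print(x,q.sum(),np.percentile(T[...,2][q],[10,50,90]).round(1),i[q].mean(0).round(0))
E
```

```text
t 7.52 pos [506.8 -10.3  -6.7] [179.9   0.   85.5] shift [ 0.4 -1.8  2.3] turn -0.001 f [ 0.7 -0.1 -1.8] gap 0.063 67.86955118179321
t 7.57 pos [506.9 -10.2  -6.6] [179.9   0.   85.5] shift [ 0.3 -1.8  2.4] turn -0.001 f [-0.4 -0.3 -1.3] gap 0.063 67.86952257156372
-96 334 [20.7 21.5 22.3] [135. 105.  73.]
-92 435 [20.8 21.6 22.5] [136. 105.  69.]
-80 106 [62.  62.7 63.3] [152. 143.  93.]
-76 2758 [30.6 55.9 63.4] [86. 84. 54.]
-72 641 [22.2 23.  24. ] [76. 74. 47.]
-68 594 [22.1 22.9 23.8] [155. 152. 100.]
-64 615 [22.1 22.9 23.8] [159. 156. 102.]
-60 613 [22.2 23.  23.8] [159. 156. 102.]
-56 623 [22.2 23.  23.8] [159. 156. 102.]
-52 618 [22.2 22.9 23.8] [159. 156. 102.]
-48 641 [22.1 23.  23.8] [159. 156. 102.]
-44 631 [22.3 23.  23.8] [159. 155. 102.]
-40 620 [22.2 23.  23.9] [158. 155. 101.]
-36 616 [22.1 23.  23.9] [157. 154. 101.]
-32 609 [22.2 23.  23.8] [157. 154. 100.]
-28 618 [22.2 23.  23.7] [156. 153. 100.]
-24 603 [22.2 23.  23.9] [155. 152.  99.]
-20 2394 [22.9 42.1 60.9] [85. 83. 53.]
-16 970 [62.1 63.  63.8] [148. 145.  93.]
-4 17 [21.3 21.9 22.5] [142. 124.  80.]
0 5
[... 317 characters left out ...]
23.]
32 419 [15.8 16.6 17.4] [194. 172. 124.]
36 410 [15.8 16.7 17.4] [194. 169. 121.]
40 399 [15.7 16.6 17.4] [194. 170. 122.]
44 386 [15.8 16.6 17.4] [194. 173. 124.]
48 378 [15.7 16.6 17.4] [194. 170. 122.]
52 365 [15.8 16.6 17.5] [193. 168. 120.]
56 353 [15.9 16.7 17.5] [193. 168. 121.]
60 335 [15.9 16.6 17.4] [193. 164. 118.]
64 332 [15.9 16.7 17.5] [193. 161. 116.]
68 317 [15.9 16.6 17.5] [193. 161. 116.]
72 314 [15.7 16.6 17.5] [192. 160. 115.]
76 279 [15.8 16.6 17.4] [191. 155. 111.]
80 554 [16.  17.4 21.6] [124.  99.  69.]
84 342 [18.2 21.4 22.4] [135. 103.  67.]
88 277 [21.  21.8 22.4] [151. 115.  75.]
92 267 [20.9 21.6 22.5] [149. 114.  74.]
96 99 [20.9 21.4 22.1] [158. 127.  93.]
```

Call:
carry_out([
  [255,[0,0,2],0],
  [255,[0,0,3],0],
  [22,[0,0,3],0],
  [22,[0,0,3],0],
  [22,[0,0,3],0],
  [22,[0,0,-30],0],
  [22,[0,0,-70],0],
  [0,[0,0,-100],0],
])

```text
time: 8.23
position: [0.5062, -0.0098, 0.0947]
orientation: [180.0, 0.0, 85.5]
ft_force: [1.4, 0.1, 1.0]
finger_gap: 0.085
grip_force: 0.0
```

```bash
python3 -c "
from h import *
go(580,312.5,30,95.1)"
```

```text
t 8.23 pos [506.2  -9.8  94.7] [180.    0.   85.5] shift [327.1  48.1  64.7] turn -0.168 f [1.4 0.1 1. ] gap 0.085 0.0
```

Call:
carry_out([
  [0,[41,6,0],-0.02],
  [0,[82,12,0],-0.04],
  [0,[123,18,0],-0.06],
  [0,[164,24,0],-0.08],
  [0,[205,30,0],-0.1],
  [0,[246,36,0],-0.12],
  [0,[287,42,20],-0.14],
  [0,[327,48,50],-0.168],
])

```text
time: 8.9
position: [0.5794, 0.3054, 0.0519]
orientation: [179.7, -0.1, 95.2]
ft_force: [0.8, -0.4, 0.1]
finger_gap: 0.0854
grip_force: 0.0
```

Call:
carry_out([
  [0,[0,0,0],0],
  [0,[0,0,0],0],
  [0,[0,0,0],0],
])

```text
time: 9.15
position: [0.5773, 0.3019, 0.05]
orientation: [-180.0, 0.0, 95.1]
ft_force: [-0.2, 0.5, -0.6]
finger_gap: 0.0853
grip_force: 0.0
```

```bash
cat >> h.py <<'E'
def ychan(z0,z1):
    go(0,0,0,90)
    c=vision.get_calibration('wrist');i,d=vision.grab_frame('wrist');W=wworld(c,d)*1000
    y=cv2.inRange(cv2.cvtColor(i,cv2.COLOR_RGB2HSV),(22,50,20),(38,255,255))>0
    p=r.get_obs()['position']*1000
    m=y&(W[...,2]>z0)&(W[...,2]<z1)&(np.hypot(W[...,0]-p[0],W[...,1]-p[1])<110)
    b=cv2.minAreaRect(W[m][:,:2].astype(np.float32));print(m.sum(),b);return i,d,W,m
E
python3 -c "
from h import *
ychan(36,50)
go(580,312.5,-30,95.1)"
```

```text
t 9.15 pos [577.3 301.9  50. ] [-180.     0.    95.1] shift [-249.3 -601.9   50.3] turn 0.089 f [-0.2  0.5 -0.6] gap 0.085 0.0
4800 ((582.2948608398438, 313.03118896484375), (64.36024475097656, 150.5285186767578), 4.846954822540283)
t 9.2 pos [578.  301.5  51. ] [179.9   0.   95.1] shift [10.8  2.9 81. ] turn -0.001 f [-0.2 -0.   0.2] gap 0.085 0.0
```

Call:
carry_out([
  [0,[11,3,30],0],
  [0,[11,3,60],0],
  [0,[11,3,74],0],
  [0,[11,3,79],0],
  [0,[11,3,79],0],
  [0,[11,3,79],0],
  [255,[11,3,79],0],
  [255,[11,3,79],0],
])

```text
time: 9.87
position: [0.581, 0.3135, -0.0269]
orientation: [179.8, -0.0, 95.1]
ft_force: [2.9, -0.9, 4.5]
finger_gap: 0.0637
grip_force: 3.7
```

Call:
carry_out([
  [255,[0,0,0],0],
  [255,[0,0,0],0],
  [255,[0,0,0],0],
])

```text
time: 10.12
position: [0.5811, 0.3136, -0.0266]
orientation: [179.8, -0.0, 95.1]
ft_force: [0.4, -1.4, 8.1]
finger_gap: 0.063
grip_force: 67.6
```

```bash
python3 -c "
from h import *
go(597.5,-16.9,90,85.5)"
```

```text
t 10.12 pos [581.1 313.6 -26.6] [179.8  -0.   95.1] shift [-330.6  -12.6 -116.8] turn 0.167 f [ 0.4 -1.4  8.1] gap 0.063 67.59993553161621
```

Call:
carry_out([
  [255,[0,0,-41],0],
  [255,[0,0,-82],0],
  [255,[-5,0,-122],0],
  [255,[-40,-2,-135],0.03],
  [255,[-81,-4,-135],0.06],
  [255,[-122,-6,-135],0.09],
  [255,[-163,-8,-135],0.12],
  [255,[-204,-9,-135],0.14],
])

```text
time: 10.78
position: [0.5883, 0.1077, 0.1065]
orientation: [180.0, 0.0, 87.0]
ft_force: [0.2, -0.1, -2.4]
finger_gap: 0.0631
grip_force: 68.4
```

```bash
python3 -c "
from h import *
go(597.5,-16.9,90,85.5)"
```

```text
t 10.78 pos [588.3 107.7 106.5] [180.   0.  87.] shift [-124.    15.7   16.6] turn 0.027 f [ 0.2 -0.1 -2.4] gap 0.063 68.35317134857178
```

Call:
carry_out([
  [255,[-41,5,0],0.027],
  [255,[-82,10,0],0.027],
  [255,[-123,15,0],0.027],
  [255,[-124,15,40],0.027],
  [255,[-124,15,60],0.027],
  [255,[-124,15,60],0.027],
  [255,[-124,15,60],0.027],
])

```text
time: 11.37
position: [0.5962, -0.015, 0.0455]
orientation: [-179.9, -0.0, 85.5]
ft_force: [-0.6, 0.1, -3.1]
finger_gap: 0.0633
grip_force: 68.1
```

```bash
cat >> h.py <<'E'
def tray(x,y,W=None):
    t=np.radians(-4.5);A=np.array([[np.cos(t),np.sin(t)],[-np.sin(t),np.cos(t)]])
    return ((np.array([x,y])-[551,-13.3])@A.T)
def edges(z0,z1):
    i,d,W,m=ychan(z0,z1)
    t=np.radians(-4.5);A=np.array([[np.cos(t),np.sin(t)],[-np.sin(t),np.cos(t)]])
    P=(W[m][:,:2]-[551,-13.3])@A.T
    print('tray frame',np.percentile(P,[1,99],axis=0).round(1),'z',np.median(W[m][:,2]).round(1),'tcp',tray(*(r.get_obs()['position'][:2]*1000)).round(1))
E
python3 -c "
from h import *
edges(95,130)
go(597.5,-16.9,-9,85.5)"
```

```text
t 11.37 pos [596.2 -15.   45.5] [-179.9   -0.    85.5] shift [ -31.5 -595.4   46.9] turn -0.078 f [-0.6  0.1 -3.1] gap 0.063 68.10128688812256
13890 ((589.3784790039062, 4.594200134277344), (111.77998352050781, 92.35169982910156), 85.438720703125)
tray frame [[ 13.5 -27.6]
 [ 77.3  75.8]] z 113.4 tcp [46.5  2. ]
t 11.42 pos [597.5 -15.   47.2] [180.    0.   85.6] shift [-1.9  0.1 56.2] turn 0.001 f [ 0.6 -0.9 -1.2] gap 0.063 68.10150504112244
```

Call:
carry_out([
  [255,[-1,0,25],0],
  [255,[-1,0,42],0],
  [255,[-1,0,50],0],
  [255,[-1,0,54],0],
  [255,[-1,0,56],0],
  [255,[-1,0,56],0],
  [255,[-1,0,56],0],
])

```text
time: 12.0
position: [0.5984, -0.0164, -0.0084]
orientation: [179.9, 0.0, 85.6]
ft_force: [0.6, 0.7, -2.9]
finger_gap: 0.0634
grip_force: 68.3
```

Call:
carry_out([
  [24,[0,0,0],0],
  [24,[0,0,0],0],
  [24,[0,0,0],0],
  [24,[0,0,-30],0],
  [24,[0,0,-65],0],
  [0,[0,0,-90],0],
  [0,[0,0,-90],0],
])

```text
time: 12.58
position: [0.6008, -0.0172, 0.0868]
orientation: [179.5, 0.1, 85.5]
ft_force: [0.1, -0.2, 0.7]
finger_gap: 0.0856
grip_force: 0.0
```

```bash
python3 - <<'E'
from h import *
go(595.3,-311.8,60,84.3)
c=vision.get_calibration('wrist');i,d=vision.grab_frame('wrist');W=wworld(c,d)*1000
t=np.radians(-4.5);A=np.array([[np.cos(t),np.sin(t)],[-np.sin(t),np.cos(t)]])
T=W.copy();T[...,:2]=(W[...,:2]-[551,-13.3])@A.T
y=cv2.inRange(cv2.cvtColor(i,cv2.COLOR_RGB2HSV),(22,50,20),(38,255,255))>0
m=y&(T[...,2]>54)&(T[...,2]<70)&(abs(T[...,1])<90)
for a,b in((-95,0),(0,95)):
    q=m&(T[...,0]>a)&(T[...,0]<b);print(q.sum(),np.percentile(T[q],[1,50,99],axis=0).round(1).tolist(), cv2.minAreaRect(T[q][:,:2].astype(np.float32)))
E
```

```text
t 12.58 pos [600.8 -17.2  86.8] [1.795e+02 1.000e-01 8.550e+01] shift [-294.1   17.2   27.5] turn 0.021 f [ 0.1 -0.2  0.7] gap 0.086 0.0
4135 [[-76.0, -69.4, 54.2], [-15.9, 12.4, 60.0], [-11.6, 73.4, 61.8]] ((-44.243568420410156, -0.16584014892578125), (65.97151947021484, 149.98570251464844), 0.2642842233181)
3887 [[15.6, -71.4, 54.5], [75.1, 11.4, 60.4], [79.4, 74.3, 62.0]] ((47.503875732421875, 0.6888504028320312), (64.37777709960938, 149.57386779785156), 0.002403069054707885)
```

Call:
carry_out([
  [0,[-41,2,0],0.021],
  [0,[-82,5,0],0.021],
  [0,[-123,7,0],0.021],
  [0,[-164,10,0],0.021],
  [0,[-205,12,0],0.021],
  [0,[-246,14,0],0.021],
  [0,[-287,17,15],0.021],
  [0,[-294,17,27],0.021],
])

```text
time: 13.3
position: [0.5904, -0.3169, 0.0519]
orientation: [179.9, 0.1, 84.1]
ft_force: [-0.2, 0.6, -0.4]
finger_gap: 0.0854
grip_force: 0.0
```

Call:
carry_out([
  [0,[0,0,0],0],
  [0,[0,0,0],0],
  [0,[0,0,0],0],
])

```text
time: 13.55
position: [0.5912, -0.3093, 0.0528]
orientation: [-180.0, -0.0, 84.4]
ft_force: [0.1, 0.2, 0.8]
finger_gap: 0.0859
grip_force: 0.0
```

```bash
python3 -c "
from h import *
ychan(38,50)
go(595.3,-311.8,-30,84.3)"
```

```text
t 13.55 pos [ 591.2 -309.3   52.8] [-180.    -0.    84.4] shift [ 249.9 -618.6   53.4] turn -0.098 f [0.1 0.2 0.8] gap 0.086 0.0
29511 ((597.4622802734375, -312.6974182128906), (150.22061157226562, 64.37335205078125), 84.38111877441406)
t 13.6 pos [ 591.7 -309.3   53.4] [180.   -0.   84.4] shift [-2.1  3.9 83.4] turn 0.002 f [-0.2  0.4  0.3] gap 0.086 0.0
```

Call:
carry_out([
  [0,[-3,5,30],0],
  [0,[-3,5,55],0],
  [0,[-3,5,66],0],
  [0,[-3,5,71],0],
  [0,[-3,5,71],0],
  [0,[-3,5,71],0],
  [255,[-3,5,71],0],
  [255,[-3,5,71],0],
])

```text
time: 14.27
position: [0.5969, -0.3148, -0.0161]
orientation: [179.9, 0.1, 84.3]
ft_force: [3.4, -0.2, 4.9]
finger_gap: 0.0642
grip_force: 4.7
```

Call:
carry_out([
  [255,[0,0,0],0],
  [255,[0,0,0],0],
  [255,[0,0,0],0],
])

```text
time: 14.52
position: [0.5971, -0.315, -0.0158]
orientation: [179.9, 0.1, 84.3]
ft_force: [0.3, 1.3, 5.3]
finger_gap: 0.0625
grip_force: 67.2
```

```bash
python3 -c "
from h import *
go(552,-13.3,90,85.5)"
```

```text
t 14.52 pos [ 597.1 -315.   -15.8] [1.799e+02 1.000e-01 8.430e+01] shift [ 295.6  -74.4 -106.5] turn -0.02 f [0.3 1.3 5.3] gap 0.063 67.18593031167984
```

Call:
carry_out([
  [255,[0,0,-41],0],
  [255,[0,0,-82],0],
  [255,[38,-9,-106],-0.02],
  [255,[78,-19,-106],-0.02],
  [255,[118,-29,-106],-0.02],
  [255,[158,-39,-106],-0.02],
  [255,[198,-49,-106],-0.02],
  [255,[238,-60,-106],-0.02],
])

```text
time: 15.18
position: [0.5596, -0.0714, 0.0886]
orientation: [179.9, 0.0, 85.4]
ft_force: [0.0, -0.5, -1.8]
finger_gap: 0.0626
grip_force: 67.6
```

Call:
carry_out([
  [255,[35,-9,0],0],
  [255,[55,-14,0],0],
  [255,[55,-14,0],0],
  [255,[55,-14,0],0],
  [255,[55,-14,0],0],
])

```text
time: 15.6
position: [0.5508, -0.0177, 0.0884]
orientation: [180.0, 0.0, 85.5]
ft_force: [0.8, 0.3, -0.8]
finger_gap: 0.0628
grip_force: 67.6
```

```bash
python3 - <<'E'
from h import *
go(552,-15.5,5,85.5)
c=vision.get_calibration('wrist');i,d=vision.grab_frame('wrist');W=wworld(c,d)*1000
go(552,-15.5,5,85.5)
t=np.radians(-4.5);A=np.array([[np.cos(t),np.sin(t)],[-np.sin(t),np.cos(t)]])
T=W.copy();T[...,:2]=(W[...,:2]-[551,-13.3])@A.T
y=cv2.inRange(cv2.cvtColor(i,cv2.COLOR_RGB2HSV),(22,50,20),(38,255,255))>0
for n,z0,z1,a,b in(('held',130,165,-60,60),('tops L',56,68,-100,-50),('tops R',56,68,50,100),('tops in',56,68,-30,30)):
    q=y&(T[...,2]>z0)&(T[...,2]<z1)&(T[...,0]>a)&(T[...,0]<b)&(abs(T[...,1])<90)
    if q.sum()>20:print(n,q.sum(),np.percentile(T[q],[1,50,99],axis=0).round(1).tolist())
E
```

```text
t 15.6 pos [550.8 -17.7  88.4] [180.    0.   85.5] shift [ 2.3  1.  83.4] turn -0.0 f [ 0.8  0.3 -0.8] gap 0.063 67.55348414182663
t 15.65 pos [550.7 -18.   88.2] [180.    0.   85.4] shift [ 2.7  1.  83.2] turn -0.001 f [ 0.4  0.1 -1.7] gap 0.063 67.5533589720726
held 52048 [[-31.0, -33.7, 145.4], [0.3, 28.8, 146.8], [31.5, 72.1, 148.2]]
tops L 1569 [[-76.2, -34.4, 56.2], [-73.3, 23.4, 60.3], [-71.5, 73.8, 62.0]]
tops R 1629 [[74.9, -38.5, 56.1], [76.6, 22.5, 60.3], [79.6, 74.1, 62.1]]
```

Call:
carry_out([
  [255,[2,1,30],0],
  [255,[2,1,52],0],
  [255,[2,1,65],0],
  [255,[2,1,73],0],
  [255,[2,1,78],0],
  [255,[2,1,81],0],
  [255,[2,1,81],0],
  [255,[2,1,81],0],
])

```text
time: 16.32
position: [0.5522, -0.0155, 0.0079]
orientation: [179.9, 0.0, 85.5]
ft_force: [0.4, 0.3, -2.2]
finger_gap: 0.0626
grip_force: 67.5
```

Down to within a couple of mm, with no contact. Ease down, release, lift.

Call:
carry_out([
  [255,[0,0,1.5],0],
  [255,[0,0,1.5],0],
  [25,[0,0,1.5],0],
  [25,[0,0,1.5],0],
  [25,[0,0,1.5],0],
  [25,[0,0,-30],0],
  [25,[0,0,-70],0],
  [25,[0,0,-100],0],
])

```text
time: 16.98
position: [0.5516, -0.0152, 0.1094]
orientation: [180.0, 0.0, 85.5]
ft_force: [0.2, 0.2, 1.2]
finger_gap: 0.0767
grip_force: 0.0
```

Call:
carry_out([
  [255,[0,0,-10],0],
  [255,[0,0,-10],0],
  [255,[0,0,-10],0],
  [255,[0,0,-10],0],
])

```text
time: 17.32
position: [0.5508, -0.015, 0.1153]
orientation: [-179.9, -0.0, 85.5]
ft_force: [0.4, -0.0, -0.7]
finger_gap: 0.029
grip_force: 0.0
```

```bash
python3 - <<'E'
from h import *
go(552,-15.5,100,85.5)
c=vision.get_calibration('wrist');i,d=vision.grab_frame('wrist');W=wworld(c,d)*1000
save('w8.png',i)
t=np.radians(-4.5);A=np.array([[np.cos(t),np.sin(t)],[-np.sin(t),np.cos(t)]])
T=W.copy();T[...,:2]=(W[...,:2]-[551,-13.3])@A.T
y=cv2.inRange(cv2.cvtColor(i,cv2.COLOR_RGB2HSV),(22,50,20),(38,255,255))>0
for n,z0,z1,a,b in(('down',56,75,-40,40),('tops L',56,68,-100,-50),('tops R',56,68,50,100)):
    q=y&(T[...,2]>z0)&(T[...,2]<z1)&(T[...,0]>a)&(T[...,0]<b)&(abs(T[...,1])<90)
    if q.sum()>20:print(n,q.sum(),np.percentile(T[q],[1,50,99],axis=0).round(1).tolist())
    if n=='down':
        for k in(-25,0,25):
            s=q&(abs(T[...,0]-k)<3);print(k,np.median(T[s][:,2]).round(1),s.sum())
# knob: dark points z 100..118
q=(T[...,2]>105)&(T[...,2]<122)&(T[...,1]>60)&(d>0);P=T[q];print('knob tray',q.sum(),np.median(P,0).round(1),np.median(W[q],0).round(1))
q=(T[...,2]>70)&(T[...,2]<90)&(T[...,1]>80)&(d>0);P=T[q];print('arm',q.sum(),np.median(P,0).round(1),np.percentile(P,[2,98],axis=0).round(0))
E
```

```text
t 17.32 pos [550.8 -15.  115.3] [-179.9   -0.    85.5] shift [-0.4  1.3 15.3] turn -0.0 f [ 0.4 -0.  -0.7] gap 0.029 0.0
down 20171 [[-29.7, -71.7, 63.0], [0.8, 14.2, 64.6], [32.5, 74.1, 66.1]]
-25 64.6 1620
0 64.6 2066
25 64.6 1625
tops L 1538 [[-76.1, -71.8, 56.1], [-73.3, 8.6, 60.3], [-71.4, 73.3, 61.9]]
tops R 1585 [[75.0, -72.1, 56.2], [76.8, 9.2, 60.4], [79.7, 74.0, 62.0]]
knob tray 271 [ 79.8 139.2 111.4] [641.4 119.2 111.4]
arm 6564 [ 33.7 126.3  78.6] [[ -9. 104.  75.]
 [ 90. 148.  86.]]
```

View pics/w8.png

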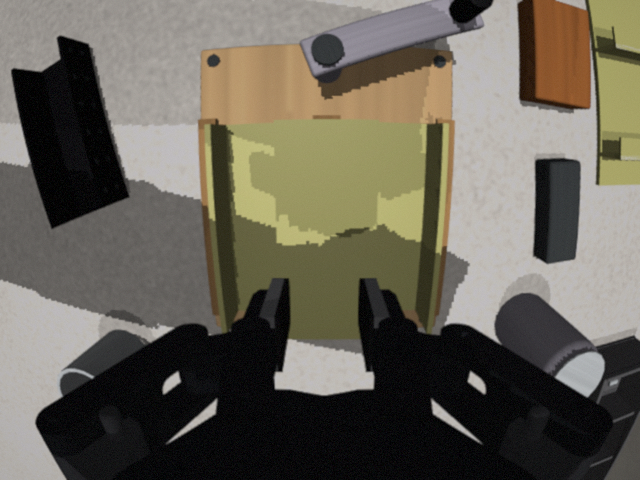

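The bundle is nested: the three web and flange heights match, and its ends are level at rows 118–122. The keeper knob is at about (465,10) px, pointing away at ~1.86 rad. Next, move to the knob, descend and grip it.

Call:
carry_out([
  [120,[36,20,0],0],
  [120,[72,40,0],0],
  [120,[108,60,0],0],
  [120,[143,80,0],0],
  [120,[143,80,0],0],
  [120,[143,80,0],0],
  [120,[143,80,0],0],
])

```text
time: 17.95
position: [0.6416, 0.121, 0.1152]
orientation: [-179.8, 0.0, 85.5]
ft_force: [0.3, -0.1, 0.8]
finger_gap: 0.0455
grip_force: 0.0
```

```bash
python3 - <<'E'
from h import *
go(642,121.5,50,85.5)
c=vision.get_calibration('wrist');i,d=vision.grab_frame('wrist');W=wworld(c,d)*1000
q=(W[...,2]>106)&(W[...,2]<118)&(d>0)&(np.hypot(W[...,0]-642,W[...,1]-121)<25);P=W[q]
print(q.sum(),np.median(P,0).round(1),np.percentile(P,[3,97],axis=0).round(1))
E
```

```text
t 17.95 pos [641.6 121.  115.2] [-179.8    0.    85.5] shift [ 0.6  0.6 65.2] turn 0.0 f [ 0.3 -0.1  0.8] gap 0.045 0.0
741 [643.3 126.1 112.4] [[636.8 118.7 107.7]
 [649.9 132.4 113.7]]
```

Call:
carry_out([
  [120,[3.5,1,25],0],
  [120,[3.5,1,45],0],
  [120,[3.5,1,60],0],
  [120,[3.5,1,65],0],
  [120,[3.5,1,65],0],
  [255,[3.5,1,65],0],
  [255,[3.5,1,65],0],
  [255,[3.5,1,65],0],
])

```text
time: 18.67
position: [0.6434, 0.1237, 0.0539]
orientation: [-180.0, 0.1, 85.5]
ft_force: [-9.2, -2.7, 6.3]
finger_gap: 0.0141
grip_force: 58.4
```

```bash
python3 - <<'E'
from h import *
go(642,121.5,50,85.5)
o=r.get_obs();p=tray(*(o['position'][:2]*1000));print(p,o['ft_force'])
a0=np.arctan2(p[0],-(p[1]-115));print('theta',a0)
for th in np.linspace(a0,-0.0,20)[1:]:
    q=np.array([85*np.sin(th),115-85*np.cos(th)]);s=q-p;print(round(th,2),'toolx',s[1].round(1),'tooly',s[0].round(1))
E
```

```text
t 18.67 pos [643.4 123.7  53.9] [-1.80e+02  1.00e-01  8.55e+01] shift [-2.3 -1.3  3.9] turn -0.001 f [-9.2 -2.7  6.3] gap 0.014 58.4153026342392
[ 81.40961686 143.86221468] [-9.20345601 -2.71454624  6.25301738]
theta 1.9115017567647135
1.81 toolx -8.6 tooly 1.2
1.71 toolx -17.0 tooly 2.8
1.61 toolx -25.6 tooly 3.5
1.51 toolx -34.1 tooly 3.4
1.41 toolx -42.6 tooly 2.5
1.31 toolx -51.0 tooly 0.7
1.21 toolx -59.1 tooly -2.0
1.11 toolx -66.9 tooly -5.4
1.01 toolx -74.4 tooly -9.6
0.91 toolx -81.3 tooly -14.5
0.8 toolx -87.8 tooly -20.1
0.7 toolx -93.6 tooly -26.4
0.6 toolx -98.8 tooly -33.2
0.5 toolx -103.3 tooly -40.4
0.4 toolx -107.1 tooly -48.1
0.3 toolx -110.0 tooly -56.1
0.2 toolx -112.1 tooly -64.4
0.1 toolx -113.4 tooly -72.9
-0.0 toolx -113.9 tooly -81.4
```

Call:
carry_out([
  [255,[-8.5,1,0],0],
  [255,[-17,2,0],0],
  [255,[-25.5,2.5,0],0],
  [255,[-34,2.5,0],0],
  [255,[-42.5,2,0],0],
  [255,[-51,0,0],0],
  [255,[-59,-2,0],0],
  [255,[-67,-5.5,0],0],
])

```text
time: 19.33
position: [0.6367, 0.0559, 0.054]
orientation: [179.6, 0.1, 85.4]
ft_force: [15.1, -5.0, 0.9]
finger_gap: 0.014
grip_force: 59.0
```

```bash
python3 - <<'E'
from h import *
go(642,121.5,50,85.5)
o=r.get_obs();p=tray(*(o['position'][:2]*1000));print(p,o['ft_force'])
a0=np.arctan2(p[0],-(p[1]-115));print('theta',a0,np.hypot(p[0],p[1]-115))
q0=np.array([85*np.sin(1.11),115-85*np.cos(1.11)])
for th in (1.01,.91,.8,.7,.6,.5,.4,.3,.2,.1,0):
    q=np.array([85*np.sin(th),115-85*np.cos(th)]);s=q-q0;print(th,s[::-1].round(1))
E
```

```text
t 19.33 pos [636.7  55.9  54. ] [1.796e+02 1.000e-01 8.540e+01] shift [65.8  0.   4. ] turn -0.002 f [15.1 -5.   0.9] gap 0.014 59.029653668403625
[79.98411695 75.72703187] [15.08392947 -4.96533346  0.91533774]
theta 1.1143668819914119 89.10569561496301
1.01 [-7.4 -4.2]
0.91 [-14.4  -9. ]
0.8 [-21.4 -15.2]
0.7 [-27.2 -21.4]
0.6 [-32.4 -28.1]
0.5 [-36.8 -35.4]
0.4 [-40.5 -43. ]
0.3 [-43.4 -51. ]
0.2 [-45.5 -59.2]
0.1 [-46.8 -67.6]
0 [-47.2 -76.1]
```

Call:
carry_out([
  [255,[-8,-1.5,0],0],
  [255,[-15,-6.5,0],0],
  [255,[-22,-12.5,0],0],
  [255,[-28,-19,0],0],
  [255,[-33,-25.5,0],0],
  [255,[-37.5,-33,0],0],
  [255,[-41,-40.5,0],0],
  [255,[-44,-48.5,0],0],
])

```text
time: 20.0
position: [0.5868, 0.0082, 0.0544]
orientation: [179.3, 0.9, 85.1]
ft_force: [21.4, -38.6, -8.1]
finger_gap: 0.0136
grip_force: 58.6
```

```bash
python3 - <<'E'
from h import *
go(642,121.5,50,85.5)
p=tray(*(r.get_obs()['position'][:2]*1000));print(p,np.arctan2(p[0]-2,114-p[1]))
E
```

```text
t 20.0 pos [586.8   8.2  54.4] [179.3   0.9  85.1] shift [117.6  45.3   3.2] turn -0.008 f [ 21.4 -38.6  -8.1] gap 0.014 58.630730509757996
[33.95328373 24.2887128 ] 0.3421689269489686
```

Call:
carry_out([
  [255,[0,0,0],0],
  [255,[0,0,0],0],
])

```text
time: 20.17
position: [0.5852, 0.007, 0.0544]
orientation: [179.5, 1.0, 85.0]
ft_force: [11.3, -43.3, -3.7]
finger_gap: 0.0127
grip_force: 60.0
```

```bash
python3 - <<'E'
from h import *
go(642,121.5,50,85.5)
p=tray(*(r.get_obs()['position'][:2]*1000));print(p,np.arctan2(p[0]-2,114-p[1]))
c=vision.get_calibration('scene');j,ds=vision.grab_frame('scene');W=world(c,ds)*1000
t=np.radians(-4.5);A=np.array([[np.cos(t),np.sin(t)],[-np.sin(t),np.cos(t)]])
T=W.copy();T[...,:2]=(W[...,:2]-[551,-13.3])@A.T
q=(abs(T[...,2]-78)<4)&(abs(T[...,0])<110)&(T[...,1]>0)&(T[...,1]<150)&(ds>0)
P=T[q];print(q.sum(),np.percentile(P,[2,50,98],axis=0).round(0))
for y in range(0,150,10):
    s=P[abs(P[:,1]-y)<5]
    if len(s)>3:print(y,len(s),np.percentile(s[:,0],[5,50,95]).round(0))
save('s9.png',cv2.resize(j[170:320,250:450],(800,600),interpolation=cv2.INTER_CUBIC))
E
```

```text
t 20.17 pos [585.2   7.   54.4] [179.5   1.   85. ] shift [119.   46.6   2.7] turn -0.008 f [ 11.3 -43.3  -3.7] gap 0.013 60.03403902053833
[32.51624264 22.91888423] 0.32328996845389557
337 [[-10.  29.  75.]
 [ 17.  76.  79.]
 [ 44. 128.  82.]]
30 11 [37. 43. 46.]
40 31 [18. 36. 44.]
50 32 [15. 29. 39.]
60 46 [12. 25. 35.]
70 41 [ 7. 21. 31.]
80 37 [ 3. 18. 27.]
90 39 [-1. 14. 24.]
100 36 [-3.  8. 20.]
110 16 [ 8. 13. 16.]
120 29 [-12.   2.  13.]
130 18 [-7.  4.  9.]
```

The keeper arm is at ~0.34 rad, but the knob has slid to the pads' edge. Open, recentre on it, regrip and finish.

Call:
carry_out([
  [110,[0,0,0],0],
  [110,[0,0,0],0],
  [110,[0,0,0],0],
  [110,[2,4,0],0],
  [110,[2,4,0],0],
  [110,[2,4,0],0],
])

```text
time: 20.72
position: [0.5854, 0.0202, 0.0519]
orientation: [-180.0, -0.0, 85.5]
ft_force: [-0.4, -0.5, -0.7]
finger_gap: 0.0485
grip_force: 0.0
```

Call:
carry_out([
  [255,[0,0,0],0],
  [255,[0,0,0],0],
  [255,[0,0,0],0],
  [255,[0,0,0],0],
])

```text
time: 21.05
position: [0.5854, 0.0199, 0.0521]
orientation: [180.0, -0.0, 85.5]
ft_force: [-0.2, 0.4, 0.2]
finger_gap: 0.014
grip_force: 58.4
```

```bash
python3 - <<'E'
from h import *
go(642,121.5,50,85.5)
p=tray(*(r.get_obs()['position'][:2]*1000));print(p,np.arctan2(p[0]-2,114-p[1]))
E
```

```text
t 21.05 pos [585.4  19.9  52.1] [180.   -0.   85.5] shift [105.8  48.4   2.1] turn -0.0 f [-0.2  0.4  0.2] gap 0.014 58.43491315841675
[31.71123987 35.75426572] 0.3628997445755655
```

Call:
carry_out([
  [255,[-2,-6,0],0],
  [255,[-3.5,-12,0],0],
  [255,[-4.5,-18,0],0],
  [255,[-5,-24,0],0],
  [255,[-5,-29,0],0],
  [255,[-5,-31,0],0],
  [255,[-5,-33,0],0],
  [255,[-5,-33,0],0],
])

```text
time: 21.72
position: [0.5544, 0.0139, 0.0524]
orientation: [179.7, 0.3, 85.3]
ft_force: [12.9, -15.4, -10.0]
finger_gap: 0.014
grip_force: 58.9
```

```bash
python3 - <<'E'
from h import *
go(642,121.5,50,85.5)
p=tray(*(r.get_obs()['position'][:2]*1000));print(p,np.arctan2(p[0]-2,114-p[1]))
E
```

```text
t 21.72 pos [554.4  13.9  52.4] [179.7   0.3  85.3] shift [114.4  78.6   2.2] turn -0.003 f [ 12.9 -15.4 -10. ] gap 0.014 58.866820335388184
[ 1.21482523 27.34670727] -0.009060859223427755
```

Call:
carry_out([
  [255,[2,-3,0],0],
  [255,[2,-5,0],0],
  [255,[2,-5,0],0],
  [255,[2,-5,0],0],
])

```text
time: 22.05
position: [0.5542, 0.0139, 0.0527]
orientation: [179.2, 0.5, 85.3]
ft_force: [37.7, -24.7, -26.3]
finger_gap: 0.0141
grip_force: 58.9
```

```bash
python3 - <<'E'
from h import *
go(642,121.5,50,85.5)
p=tray(*(r.get_obs()['position'][:2]*1000));print(p)
E
```

```text
t 22.05 pos [554.2  13.9  52.7] [179.2   0.5  85.3] shift [114.5  78.6   2.9] turn -0.004 f [ 37.7 -24.7 -26.3] gap 0.014 58.893080949783325
[ 1.04104718 27.34583663]
```

It's against the stop: the force rose with no movement. Relax, open, lift away.

Call:
carry_out([
  [255,[-1,5,0],0],
  [255,[-1,6,0],0],
  [110,[-1,6,0],0],
  [110,[-1,6,0],0],
  [110,[-1,6,0],0],
  [110,[-1,6,-30],0],
  [110,[-1,6,-70],0],
  [110,[-1,6,-110],0],
])

```text
time: 22.72
position: [0.5516, 0.019, 0.1623]
orientation: [-179.8, -0.0, 85.5]
ft_force: [1.7, -1.2, 0.3]
finger_gap: 0.0487
grip_force: 0.0
```

Call:
carry_out([
  [110,[-40,0,-10],0],
  [110,[-80,0,-20],0],
  [110,[-120,0,-20],0],
  [110,[-120,0,-20],0],
  [110,[-120,0,-20],0],
])

```text
time: 23.13
position: [0.5433, -0.1028, 0.182]
orientation: [-180.0, -0.0, 85.3]
ft_force: [-0.4, 0.7, -0.2]
finger_gap: 0.0487
grip_force: 0.0
```

```bash
python3 - <<'E'
from h import *
go(642,121.5,50,85.5)
c=vision.get_calibration('scene');j,ds=vision.grab_frame('scene');k,dt=vision.grab_frame('wrist')
A=np.array([[np.cos(np.radians(-4.5)),np.sin(np.radians(-4.5))],[-np.sin(np.radians(-4.5)),np.cos(np.radians(-4.5))]])
for n,T,d,i in(('scene',world(c,ds)*1000,ds,j),('wrist',wworld(vision.get_calibration('wrist'),dt)*1000,dt,k)):
    T[...,:2]=(T[...,:2]-[551,-13.3])@A.T
    P=T[(abs(T[...,2]-78)<3.5)&(abs(T[...,0])<60)&(T[...,1]>0)&(T[...,1]<140)&(d>0)]
    s=[(y,np.median(P[abs(P[:,1]-y)<5][:,0]).round(1)) for y in(45,60,75,90)];print(n,'keeper centreline',s)
    ye=cv2.inRange(cv2.cvtColor(i,cv2.COLOR_RGB2HSV),(22,50,20),(38,255,255))>0
    for z0,z1,a,b in((61,70,-40,40),(54,66,-100,-50),(54,66,50,100)):
        q=ye&(T[...,2]>z0)&(T[...,2]<z1)&(T[...,0]>a)&(T[...,0]<b)&(abs(T[...,1])<90)
        if q.sum()>20:print(q.sum(),np.percentile(T[q],[2,50,98],axis=0).round(1).tolist())
E
```

```text
t 23.13 pos [ 543.3 -102.8  182. ] [-180.    -0.    85.3] shift [231.6  80.  132. ] turn -0.003 f [-0.4  0.7 -0.2] gap 0.049 0.0
scene keeper centreline [(45, np.float64(1.4)), (60, np.float64(0.0)), (75, np.float64(0.1)), (90, np.float64(2.1))]
1120 [[-30.8, -71.7, 61.8], [9.0, -12.3, 65.9], [32.7, 74.0, 69.4]]
174 [[-78.2, -68.8, 54.4], [-74.0, 7.7, 60.0], [-71.6, 73.2, 65.5]]
159 [[73.8, -67.5, 54.6], [77.3, 3.7, 60.8], [79.3, 74.8, 65.1]]
wrist keeper centreline [(45, np.float64(1.3)), (60, np.float64(1.3)), (75, np.float64(1.3)), (90, np.float64(-0.2))]
12647 [[-29.5, -70.6, 63.0], [1.3, -10.5, 64.5], [32.3, 71.7, 66.0]]
1154 [[-76.1, -71.4, 54.4], [-73.3, -0.1, 60.2], [-71.3, 71.3, 61.9]]
1156 [[74.9, -70.8, 54.5], [76.6, -0.2, 60.2], [79.4, 72.4, 62.0]]
```

The keeper lies straight along the tray's -y, and the bundle is still nested and level. Handing in.

```bash
python3 -c "
from h import *
print(r.close_job())"
```

```text
the job is handed in; nothing more can be done
None
```

The job is handed in at about 23 s: both open-up channels are flat and centred in their lanes, the open-down one is nested over the middle with ends level to about 1 mm, and the keeper is against its stop (last camera check agrees; no verdict was returned).

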